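# Unpack the jar and weigh it

## Robot

A 6-joint arm with a two-finger parallel gripper is mounted at the origin on the work surface. World frame = base frame: x ahead of the robot, y to its left, z up, the work surface at z = 0. Lengths are in mm, angles in rad, forces in N, time in s.
With the tool pointing down it reaches from about 400 to 825 mm from the base axis. Payload 7 kg.
Tool frame: the origin (TCP) lies on the centre line of the jaws, within the pads' length; the fingertips stand 25 mm ahead of it and the grasp point (between the pads) lies 6 mm ahead of it (tip_reach is the distance from the TCP to the fingertips, in mm); z points along the fingers, y is the line along which they close (so a half turn about z gives the same grasp; the last joint's range is limited). The gripper opens to 88 mm and grips with 3 to 60 N. Pads are 19 mm wide; open, the fingers measure 130 mm over their backs; the gripper's body (78 mm by 193 mm) begins 47 mm behind the grasp point.
Start: joints at [1.431, 0.359, 0.012, 0, -1.224, -0.288], TCP at [280.043, 614.143, 251.561] pointing down, gripper open.
Joint ranges: [-3.07, 3.07], [-1.43, 2.12], [-1.02, 1.25], [-3.03, 1.67], [-3.05, -0], [-3.03, 3.03]. Speed limits (rad/s): [2.39, 2.39, 3.01, 3.14, 3.14, 3.14].

## Interface

Orientations are given as a unit quaternion [x, y, z, w].
In Python, from bench import move_ptp, move_l, move_j, grip, dwell, solve_ik, capture, calibration, MotionError, close_job, read_time, read_qpos, read_joint_velocities, read_joint_torque, read_eef_pos, read_tcp_rot, read_force, read_moment, read_width, read_finger_force, tip_reach gives the robot as it stands. The module is installed in compiled form; this text tells all that it offers. Calls block until the motion is done:
- move_ptp(position, orientation): joint-space move of the TCP to a pose.
- move_l(position, frame=None, vel=150): straight line of the TCP; frame=None keeps the orientation; vel is the mean speed in mm/s.
- move_j(angles): joint-space move.
- grip(opening): finger opening in mm; the grip force is fixed at half the most; returns when the fingers have stopped.
- dwell(seconds).
- solve_ik(position, orientation): joint angles nearest the present ones, or None.
- capture(name): name is "scene" or "top" or "wrist"; returns (picture, depth): 400x640x3 uint8, red, green, blue; 400x640 float32, mm along the optical axis (not along the pixel's ray), 0 where there is no reading.
- calibration(name): a dict with "camera_matrix" (3x3 intrinsics, pixels), "view" (4x4, takes a point from world to camera coordinates); the wrist camera has in their place "T_tool_cam" (4x4, takes a point from camera to tool coordinates, whose origin is the TCP and whose axes are the flange's). Camera axes: x right, y up, looking along -z (the intrinsics and any distortion apply to the point x, -y, -z); pixel columns grow to the right and rows downward; lengths in mm; the calibration is good to about 2 mm. A picture is of the moment at which its call begins: read the wrist's pose just before it. calibration takes no time and is no camera call.
A pose or a line that the arm cannot do raises MotionError and nothing moves.
- close_job(): hands the job in; it is judged then, once.
Readings, each from a call of its own:
- read_time(): time.
- read_qpos(): joint angles.
- read_joint_velocities(): joint speeds.
- read_joint_torque(): joint torques, N m.
- read_eef_pos(): TCP position.
- read_tcp_rot(): TCP orientation.
- read_force(): force on the tool from outside, world axes, zero at the start.
- read_moment(): the same for the moment, N m.
- read_width(): finger opening in mm.
- read_finger_force(): force on a finger pad.
Only numpy, scipy, OpenCV 4.12 (cv2) and the standard library are available. Lean on these libraries where they do the work, as an engineer would, in place of code of your own. Each camera call takes 0.05 s, during which the arm holds its last target. There are 200 camera calls.

## Task

Fold both long flaps of the cardboard carton right back, well past upright, so the contents lie open; then lift the wide straight-sided jar out and stand it upright and gently in the middle of the kitchen scales' round pan, and let go. Leave the flaps open, the narrow-necked bottle standing in the carton, and the mug and the tomato where they are.

Things in the scene. Friction and masses are not known exactly. Their poses are not given: they have to be found in the camera images.
- carton: Open-topped cardboard carton fixed to the table on the robot's left or right, 220 (its x) x 200 (its y) x 110 mm high, walls and floor 5 mm; origin at the centre of its underside, z up. A 4 mm divider at its x = 0 (top 60 mm above the table) makes a +x and a -x cell; the jar stands in one, the bottle in the other. Its short end flaps already hang down outside.
- flap_left (a joint): Angle of the flap hinged along the carton's +y rim (its y = +100, z = 110 mm; hinge along its x): 0 level over the mouth, 1.57 upright, 2.9 folded back (stop). 214 mm long, 72 mm from hinge to free edge, 4 mm thick. Starts at 0.5 to 0.95, so the free edges are 70 mm or more apart. Stiff crease (0.05 N m), stays where left; opens when its inner face is pushed outward.
- flap_right (a joint): The same for the mirror-image flap hinged along the carton's -y rim (its y = -100 mm, z = 110 mm): 0 closed, 1.57 upright, 2.9 folded back outside.
- flap_left_edge (a point): Middle of the free edge of the left (+y) flap.
- flap_right_edge (a point): Middle of the free edge of the right (-y) flap.
- jar: Straight-sided amber glass jar with a plain flat steel lid as wide as the jar, 54 mm diameter (lid 55 mm, from 72 mm up), 95 mm tall, 0.3 to 0.46 kg, standing upright on the carton's floor. Origin at the centre of its underside, z up. Its top stands 10 mm below the carton's rim.
- bottle: Amber glass bottle with a narrow neck and small cap, body 44 mm diameter up to 62 mm, neck 20 mm, 105 mm tall, standing upright in the carton's other cell. Origin at the centre of its underside. To be left alone.
- scale: Flat white kitchen scales fixed to the table, housing 200 (its x) x 170 (its y) x 36 mm, with a round steel pan 160 mm in diameter on top; origin at the centre of the underside, z up. They stand on the other side from the carton.
- pan (a joint): How far the sprung pan is pressed down, in m: 0 empty, 1500 N per m (the jar presses it 2 to 3 mm), end stop at 0.012; 0.010 (15 N) counts as overloaded.
- pan_top (a point): Centre of the pan's upper face, 55 mm above the table when empty; moves with the pan.
- mug: White ceramic mug, 76 mm diameter, 85 mm tall, standing about 165 mm beyond the scales' centre (on the far side from the robot). Origin at the centre of its underside. To be left alone.
- tomato: Tomato, 70 mm diameter, 52 mm tall, lying about 175 mm beyond the carton's centre. Origin at the centre of its underside. To be left alone.

How it is judged:
By the outcome, as a careful person would: the job done as asked, in the order asked, and still so for the second after the job is handed in, with the robot touching nothing.
It also fails if it takes over 72 s, if anything falls off the work surface, if the arm or the gripper's body presses on something with over 40 N, if the wrist force passes 120 N, or if a joint passes its speed limit or range.

## Working session

There is one attempt and no reset: what is moved stays moved. The work goes in short steps, each a Python script; the robot and the scene stay as the last script left them, time stands still between calls to the robot, and variables do not carry over. Pictures are saved under pics/ and viewed, at most 10 in all, crops included, and the job is handed in when it is done.

```bash
mkdir -p pics; ls
python3 - <<'E'
from bench import *
import cv2,numpy as np
for n in ["top","scene"]:
    p,d=capture(n); np.savez(f"pics/{n}0.npz",p=p,d=d); cv2.imwrite(f"pics/{n}0.png",p[:,:,::-1])
    c=calibration(n); print(n,{k:np.round(v,3).tolist() if not isinstance(v,str) else v for k,v in c.items()})
print(calibration("wrist")); print(read_tcp_rot(),read_time(),read_width(),tip_reach() if callable(tip_reach) else tip_reach)
E
```

```text
pics
top {'camera_matrix': [[367.715, 0.0, 316.308], [0.0, 367.715, 198.141], [0.0, 0.0, 1.0]], 'view': [[0.011, -1.0, 0.01, -11.822], [0.992, 0.012, 0.124, -618.499], [-0.125, 0.009, 0.992, -868.852], [0.0, 0.0, 0.0, 1.0]]}
scene {'camera_matrix': [[405.032, 0.0, 314.464], [0.0, 405.032, 203.24], [0.0, 0.0, 1.0]], 'view': [[-0.232, 0.973, -0.013, 142.037], [-0.835, -0.192, 0.516, 465.992], [0.499, 0.131, 0.856, -1336.543], [0.0, 0.0, 0.0, 1.0]]}
{'camera_matrix': array([[281.14688483,   0.        , 318.32312375],
       [  0.        , 281.14688483, 196.54431152],
       [  0.        ,   0.        ,   1.        ]]), 'T_tool_cam': array([[-3.04149504e-04,  9.66125998e-01,  2.58070656e-01,
         6.91359081e+01],
       [ 9.99999899e-01,  2.08603990e-04,  3.97611013e-04,
         9.47196876e-01],
       [ 3.30307768e-04,  2.58070751e-01, -9.66125964e-01,
        -1.32980906e+02],
       [ 0.00000000e+00,  0.00000000e+00,  0.00000000e+00,
         1.00000000e+00]])}
[ 9.77199037e-01 -2.12324094e-01 -9.63159523e-05  7.14685791e-04] 0.1 88.03343500749313 25.0
```

View pics/top0.png

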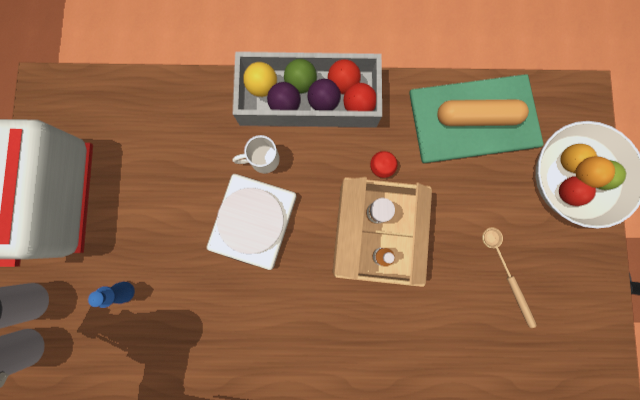

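View pics/scene0.png

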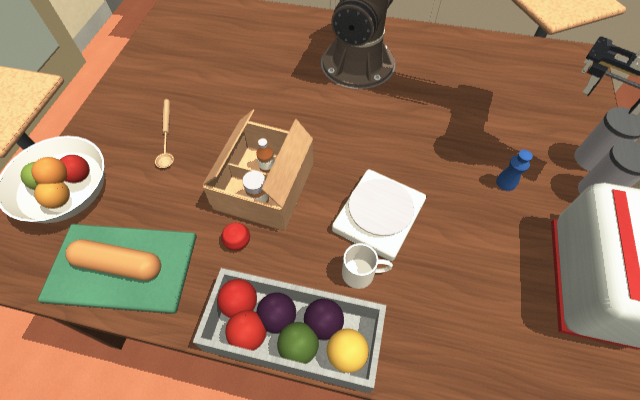

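The top view shows the carton at about (384,232), with the jar lid at (383,210), the bottle cap at (389,258) and the flaps along the left and right rims. The scale pan is at (251,220), the mug at (262,154) and the tomato at (384,165). The scene view agrees: the jar is in the cell nearer the tomato and both flaps lean inward.

```bash
cat > h.py <<'E'
import numpy as np, cv2
from bench import *
def cloud(d,c):
    K=c["camera_matrix"]; v,u=np.mgrid[:d.shape[0],:d.shape[1]]
    P=np.stack([(u-K[0,2])/K[0,0]*d,-(v-K[1,2])/K[1,1]*d,-d],-1).astype(float)
    V=np.linalg.inv(c["view"]); W=P@V[:3,:3].T+V[:3,3]; W[d<=0]=np.nan
    return W
def ray(u,v,z,c):
    K=c["camera_matrix"]; V=np.linalg.inv(c["view"]); r=V[:3,:3]@[(u-K[0,2])/K[0,0],-(v-K[1,2])/K[1,1],-1]
    o=V[:3,3]; return o+r*(z-o[2])/r[2]
def largest(m):
    n,l,s,ce=cv2.connectedComponentsWithStats(m.astype(np.uint8)); i=1+np.argmax(s[1:,4]); return l==i
def plane(P):
    for _ in range(4):
        c=P.mean(0); n=np.linalg.svd(P-c,full_matrices=False)[2][2]; e=(P-c)@n; P=P[abs(e)<max(2.5*e.std(),1.)]
    return c,n*np.sign(n[2]),P,e.std()
E
python3 - <<'E'
from h import *
np.set_printoptions(precision=1,suppress=True)
for n,boxL,boxR in [("top",(340,360,192,272),(414,428,195,272))]:
    f=np.load(f"pics/{n}0.npz"); p,d=f["p"],f["d"]; c=calibration(n); W=cloud(d,c)
    print("table",np.nanmedian(W[300:330,380:450,2]))
    for nm,b in (("L",boxL),("R",boxR)):
        P=W[b[2]:b[3],b[0]:b[1]].reshape(-1,3); P=P[(P[:,2]>112)&(P[:,2]<185)]
        ce,nn,Q,e=plane(P); h=np.cross(nn,[0,0,1]);h/=np.linalg.norm(h); 
        print(nm,len(P),len(Q),"c",ce,"n",nn.round(3),"std",e,"hinge yaw",np.degrees(np.arctan2(h[1],h[0])).round(2),"tilt",np.arccos(nn[2]).round(3),"zmax",np.percentile(Q[:,2],[1,99]))
        y=ce[1]+((110-ce[2])*-nn[2]-(500-ce[0])*nn[0])/nn[1]; print(" hinge y at x=500, 600:",y, y-100*nn[0]/nn[1])
    hsv=cv2.cvtColor(p,cv2.COLOR_RGB2HSV)
    z=W[...,2]
    sub=np.zeros(z.shape,bool); sub[195:228,366:402]=1
    m=largest(sub&(abs(z-100)<6)); v,u=np.nonzero(m); print("jar lid",m.sum(),u.mean(),v.mean(),np.nanmean(W[m],0), ray(u.mean(),v.mean(),100,c),np.ptp(W[m],0))
    sub[:]=0; sub[248:268,380:402]=1; m=largest(sub&(abs(z-110)<6)); v,u=np.nonzero(m); print("cap",m.sum(),ray(u.mean(),v.mean(),110,c),np.nanmean(W[m],0))
    sub[:]=0; sub[170:275,200:305]=1
    m=largest(sub&(abs(z-55)<7)); (cu,cv_),r=cv2.minEnclosingCircle(np.argwhere(m)[:,::-1].astype(np.float32)); v,u=np.nonzero(m)
    print("pan",m.sum(),(cu,cv_,r),ray(cu,cv_,55,c),ray(u.mean(),v.mean(),55,c),np.nanmean(W[m],0),np.ptp(W[m],0))
    m=largest(sub&(z>28)); rc=cv2.minAreaRect(W[m][:,:2].astype(np.float32)); print("scale",rc)
    sub[:]=0; sub[172:292,325:440]=1; m=largest(sub&(z>95)); rc=cv2.minAreaRect(W[m][:,:2].astype(np.float32)); print("carton rect z>95",rc)
    for r in (180,200,220,240,260,280): print(r,[f"{W[r,k,0]:.0f},{W[r,k,1]:.0f},{W[r,k,2]:.0f}" for k in range(334,436,6)])
E
```

```text
table -0.8540259311691898
L 1525 1491 c [533.1 -76.8 141.7] n [0.1 0.8 0.6] std 0.8650064320040536 hinge yaw -5.19 tilt 0.95 zmax [113.5 168.8]
 hinge y at x=500, 600: -50.9823696213859 -60.059204222033934
R 1027 970 c [ 530.1 -231.2  141.7] n [-0.1 -0.8  0.6] std 0.5607442639580376 hinge yaw 174.65 tilt 0.864 zmax [112.9 166.5]
 hinge y at x=500, 600: -255.61960428288145 -264.98415643085895
jar lid 445 382.6292134831461 209.7191011235955 [ 586.  -157.    99.2] [ 585.9 -156.9  100. ] [53.4 53.4  8.8]
cap 87 [ 477.7 -166.8  110. ] [ 477.6 -167.   109.1]
pan 3431 (249.6437530517578, 220.58827209472656, 33.44450378417969) [560.3 154.7  55. ] [560.1 154.2  55. ] [560.3 154.3  54.1] [156.9 159.4  10.9]
scale ((561.1535034179688, 154.09390258789062), (169.60150146484375, 199.2383270263672), 73.07559204101562)
carton rect z>95 ((537.0128173828125, -156.72335815429688), (203.3727264404297, 225.93597412109375), 84.71900939941406)
180 ['672,-51,-2', '671,-66,1', '651,-71,120', '648,-83,136', '646,-94,149', '643,-105,167', '673,-144,-1', '673,-160,-1', '673,-176,-2', '674,-191,-2', '674,-207,-1
[... 674 characters left out ...]
92,169', '518,-127,4', '518,-142,7', '518,-157,5', '518,-173,4', '518,-188,4', '518,-202,7', '519,-218,4', '519,-233,4', '519,-249,4', '517,-222,152', '517,-242,127', '519,-296,-0']
260 ['468,-50,30', '472,-58,124', '473,-69,140', '473,-81,153', '474,-91,168', '468,-127,4', '468,-142,6', '470,-148,58', '471,-157,82', '472,-166,110', '468,-203,2', '469,-217,7', '469,-232,6', '475,-205,164', '475,-222,147', '474,-242,123', '469,-294,0']
280 ['417,-52,0', '417,-67,-1', '418,-82,1', '418,-97,-1', '418,-112,3', '428,-112,108', '428,-125,110', '428,-139,106', '428,-152,108', '429,-165,109', '429,-179,109', '428,-195,96', '426,-214,75', '434,-204,163', '432,-223,141', '430,-243,118', '419,-293,-1']
```

```bash
cat >> h.py <<'E'
from scipy.spatial.transform import Rotation as Ro
C=np.array([537.0,-156.7]); A=np.radians(-5.28)
ex=np.array([np.cos(A),np.sin(A)]); ey=np.array([-ex[1],ex[0]])
def quat(ydir):
    y=np.array([*ydir,0.]); z=np.array([0,0,-1.]); return Ro.from_matrix(np.c_[np.cross(y,z),y,z]).as_quat()
def best(pos,yd):
    q0=np.array(read_qpos()); o=[]
    for s in (1,-1):
        q=solve_ik(pos,quat(s*yd))
        if q is not None: o.append((abs(np.array(q)-q0).max(),s))
    return quat(min(o)[1]*yd)
def tipat(cx,cy,z): return [*(C+cx*ex+cy*ey),z+25.]   # tool down: tip at carton (cx,cy), world z
E
cat > fold.py <<'E'
from h import *
def fold(s):
    move_l(tipat(0,0,135),vel=150)
    fm=0
    for th in np.linspace(0.4,2.8,11):
        y=100-50*np.cos(th)-9.5; move_l(tipat(0,s*y,110+50*np.sin(th)),vel=120)
        f=np.linalg.norm(read_force()); fm=max(fm,f)
    print(s,"max force",fm,"end",read_force(),read_time())
    move_l(tipat(0,s*100,190),vel=200); move_l(tipat(0,0,200),vel=200)
E
python3 - <<'E'
from fold import *
grip(0)
p=tipat(0,0,220); move_ptp(p,best(p,ex)); print(read_qpos(),read_eef_pos(),read_time(),read_width())
fold(1); fold(-1)
p,d=capture("top"); np.savez("pics/top1.npz",p=p,d=d); cv2.imwrite("pics/top1.png",p[120:320,200:480,::-1].repeat(2,0).repeat(2,1))
print(read_time())
E
```

```text
[ 6.71283390e-02  1.74169061e-01 -2.55941633e-01  2.49285370e-05
 -1.14076615e+00 -1.58237883e-01] [ 537.28215035 -156.11984515  244.95371475] 4.3833 0.41271571137328
1 max force 1.131909685160722 end [ 1.05325314 -0.0342928   0.4131602 ] 8.125
-1 max force 1.241903140998496 end [-0.61914964 -0.01280456  0.74126417] 12.9
14.1167
```

View pics/top1.png

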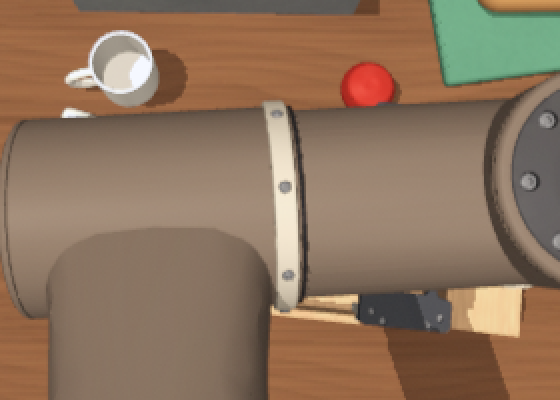

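Run:
```python
from h import *
np.set_printoptions(precision=1,suppress=True)
p=tipat(0,0,300)
move_ptp([460,0,330],best([460,0,330],ey))
p,d=capture("top"); np.savez("pics/top2.npz",p=p,d=d); cv2.imwrite("pics/top2.png",p[120:320,200:480,::-1].repeat(2,0).repeat(2,1))
W=cloud(d,calibration("top")); z=W[...,2]
sub=np.zeros(z.shape,bool); sub[195:228,366:402]=1; m=largest(sub&(abs(z-100)<6)); print("jar",m.sum(),np.nanmean(W[m],0))
sub[:]=0; sub[248:268,380:402]=1; m=sub&(abs(z-110)<6); print("cap",m.sum(),np.nanmean(W[m],0) if m.any() else "")
Q=(W[...,:2]-C)@np.c_[ex,ey]
for s in(1,-1):
    m=(s*Q[...,1]>104)&(s*Q[...,1]<190)&(abs(Q[...,0])<90)&(z>90); print(s,m.sum(),[(k,round(float(np.nanmedian(z[m&(abs(s*Q[...,1]-k)<4)])),1)) for k in (110,125,140,155,165)] if m.sum()>50 else "")
print(read_time())
```

```text
jar 447 [ 586.  -157.1   99.1]
cap 81 [ 477.8 -167.6  109.3]
1 14559 [(110, 743.2), (125, 745.1), (140, 745.6), (155, 745.6), (165, 745.2)]
-1 2594 [(110, 114.1), (125, 118.3), (140, 122.4), (155, 126.7), (165, 129.4)]
15.275
```

The arm hides the left flap in this view. The right flap reads about 2.87 rad, and neither the jar nor the bottle has moved. I'll check the left flap with the scene camera.

Run:
```python
from h import *
np.set_printoptions(precision=1,suppress=True)
p,d=capture("scene"); cv2.imwrite("pics/scene2.png",p[60:320,120:460,::-1].repeat(2,0).repeat(2,1))
W=cloud(d,calibration("scene")); z=W[...,2]; Q=(W[...,:2]-C)@np.c_[ex,ey]
for s in(1,-1):
    m=(s*Q[...,1]>104)&(s*Q[...,1]<190)&(abs(Q[...,0])<90)&(z>90)&(z<200); print(s,m.sum(),[(k,round(float(np.nanmedian(z[m&(abs(s*Q[...,1]-k)<4)])),1)) for k in (110,125,140,155,165)] if m.sum()>50 else "")
m=(abs(z-100)<6)&(np.hypot(W[...,0]-586,W[...,1]+157)<32); print("jar",m.sum(),np.nanmean(W[m],0))
for y in (ey,-ey): print(solve_ik([586,-157,250],quat(y)),solve_ik([560,154,250],quat(y)))
```

```text
1 1652 [(110, 114.7), (125, 118.8), (140, 123.2), (155, 127.6), (165, 130.6)]
-1 1672 [(110, 115.0), (125, 119.2), (140, 123.7), (155, 128.1), (165, 129.9)]
jar 352 [ 589.7 -155.2   99.7]
[ 0.1  0.2 -0.1  0.  -1.2 -1.7] [ 0.6  0.2 -0.2  0.  -1.2 -2.3]
[ 0.1  0.2 -0.1  0.  -1.2  1.4] [ 0.6  0.2 -0.2  0.  -1.2  0.9]
```

View pics/scene2.png

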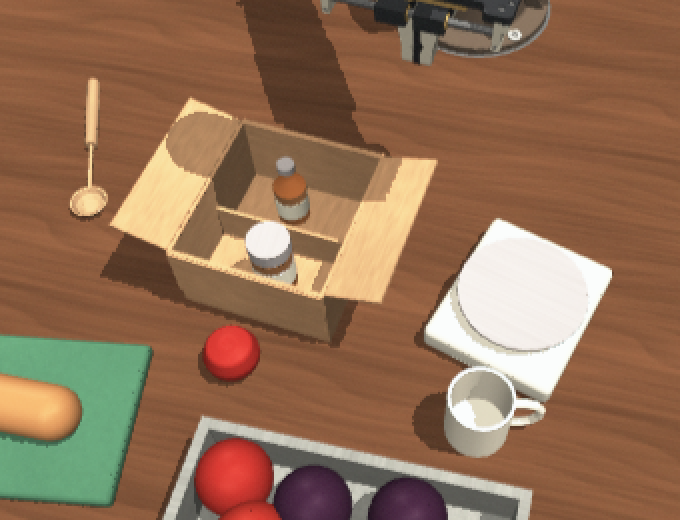

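Both flaps are folded back to about 2.87 rad. The jar lid is at (268,243) and the bottle at (290,190), both standing. Next I'll refine the jar position with the wrist camera and grasp it.

```bash
cat >> h.py <<'E'
def wcloud():
    T=np.eye(4); T[:3,:3]=Ro.from_quat(read_tcp_rot()).as_matrix(); T[:3,3]=read_eef_pos()
    p,d=capture("wrist"); c=dict(calibration("wrist")); c["view"]=np.linalg.inv(T@c["T_tool_cam"]); return p,cloud(d,c)
def disc(W,z0,xy,r):
    m=(abs(W[...,2]-z0)<6)&(np.hypot(W[...,0]-xy[0],W[...,1]-xy[1])<r)
    P=W[m]; (x,y),R=cv2.minEnclosingCircle(P[:,:2].astype(np.float32)); return m.sum(),P.mean(0),(x,y,R)
E
python3 - <<'E'
from h import *
np.set_printoptions(precision=1,suppress=True)
grip(88)
j=np.array([587,-156.5]); p=[*j,300]; move_ptp(p,best(p,ey))
pic,W=wcloud(); n,m,cc=disc(W,100,j,36); print("jar wrist",n,m,cc)
if n>500 and abs(cc[2]-27.5)<4 and np.hypot(*(m[:2]-j))<8: j=(np.array([586,-157])+m[:2]*2+[589.7,-155.2])/4
print("grasp at",j)
move_l([*j,200]); move_l([*j,83],vel=80); print("F",read_force(),read_time())
grip(50); print("w",read_width(),read_finger_force(),read_force())
move_l([*j,93],vel=30); print("w",read_width(),read_finger_force(),read_force())
move_l([*j,250],vel=120); print("w",read_width(),read_finger_force(),read_force(),read_time())
E
```

```text
jar wrist 1571 [ 587.7 -157.7   99.7] (586.9290771484375, -157.57041931152344, 27.375608444213867)
grasp at [ 587.8 -156.9]
F [0.1 0.2 0.4] 20.075
w 54.48210719389076 30.000059008598328 [-0.8  0.2  0.3]
w 54.70840887070262 29.99948501586914 [-1.  -0.1 -4.3]
w 54.449201581800715 29.999532401561737 [-0.4 -0.9 -4.2] 22.6583
```

Run:
```python
from h import *
np.set_printoptions(precision=1,suppress=True)
s=np.array([560.5,154.5]); p=[*s,250]; move_l(p,vel=200)
pic,W=wcloud(); print("pan wrist",disc(W,55,s,90)); m=(abs(W[...,2]-55)<5)&(np.hypot(W[...,0]-s[0],W[...,1]-s[1])<90); print("pan z",np.nanmedian(W[m][:,2]))
p,d=capture("scene"); W=cloud(d,calibration("scene")); print("pan scene",disc(W,55,s+[3,2],86))
cv2.imwrite("pics/scene3.png",p[60:320,180:500,::-1].repeat(2,0).repeat(2,1)); print(read_width(),read_moment(),read_force(),read_time())
cv2.imwrite("pics/wrist3.png",pic[:,:,::-1])
```

```text
pan wrist (np.int64(9966), array([582.8, 153.2,  54.7]), (562.2064819335938, 154.60995483398438, 79.7342758178711))
pan z 54.75459262294709
pan scene (np.int64(2801), array([569.1, 156.4,  55. ]), (562.8385009765625, 155.72911071777344, 80.27497863769531))
54.23551792094995 [-0.  0.  0.] [-0.3 -0.8 -3.7] 24.475
```

View pics/scene3.png

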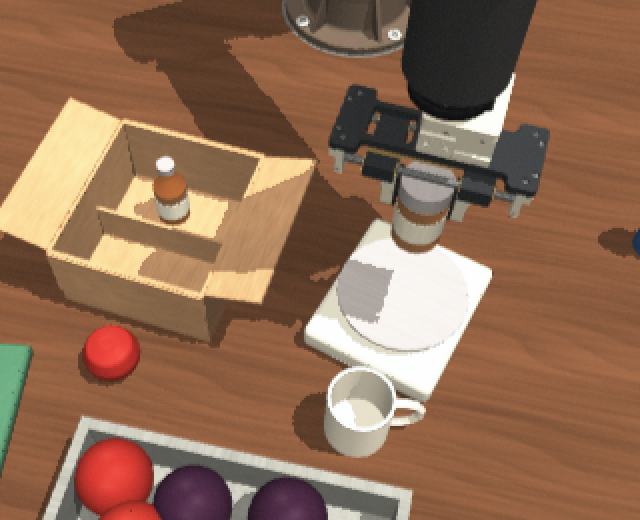

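View pics/wrist3.png

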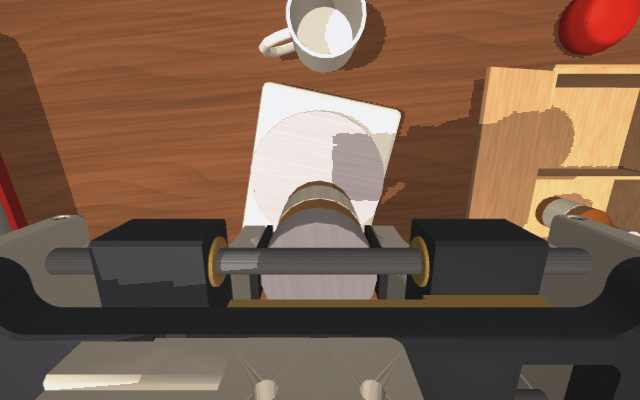

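The jar hangs upright in the jaws over the pan, with the bottle standing and the mug clear. The three views put the pan centre at about (561.7, 154.8).

Run:
```python
from h import *
np.set_printoptions(precision=2,suppress=True)
s=[561.7,154.8]
move_l([*s,200],vel=150); move_l([*s,139],vel=60); dwell(.3); f0=read_force()[2]; print("hang",f0,read_time())
z=139
while z>125:
    z-=0.7; move_l([*s,z],vel=15); f=read_force()[2]
    if f-f0>1: print(round(z,1),f)
    if f>-0.6: break
print("before release",z,read_force(),read_time())
grip(70); dwell(.2); print("after",read_force(),read_width())
grip(88); move_l([*s,200],vel=60); move_l([*s,300],vel=200)
p=[420,-150,330]; move_ptp(p,best(p,ey)); dwell(.3)
for n in("top","scene"):
    p,d=capture(n); W=cloud(d,calibration(n)); print(n,disc(W,147.5,s,45),"pan",disc(W,52.5,s,90))
    cv2.imwrite(f"pics/{n}4.png",p[60:320,160:480,::-1].repeat(2,0).repeat(2,1))
print(read_time(),read_force())
```

```text
hang -3.75329105284688 26.425
137.6 -2.4479920705799705
132.0 -1.973468186506246
131.3 -0.3675337319041805
before release 131.30000000000013 [-0.15  0.47 -0.37] 29.175
after [-0.21 -0.12 -1.1 ] 69.95978086600651
top (np.int64(508), array([559.82, 153.51, 146.56]), (560.0846557617188, 154.21453857421875, 27.490596771240234)) pan (np.int64(2795), array([559.49, 151.53,  51.7 ]), (561.2754516601562, 154.6613311767578, 79.93852996826172))
scene (np.int64(412), array([563.73, 155.32, 147.46]), (562.471435546875, 156.27566528320312, 28.06903076171875)) pan (np.int64(2161), array([577.93, 156.01,  52.58]), (562.6021728515625, 156.28729248046875, 80.50482177734375))
34.1 [-0.03  0.79  0.05]
```

View pics/scene4.png

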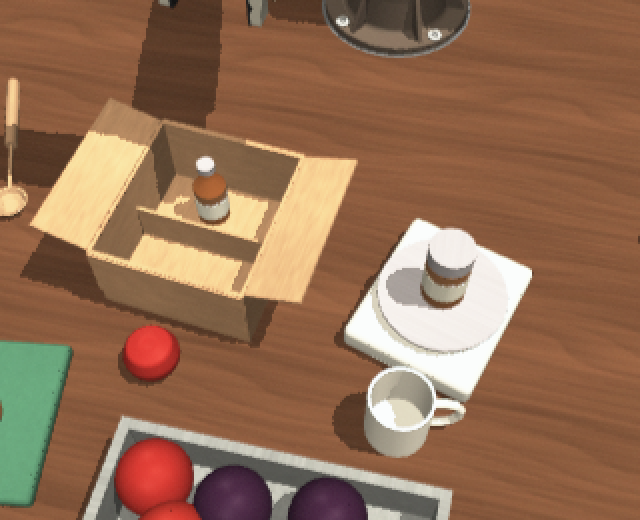

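The jar stands upright at the centre of the pan (450,270), within about 1 mm of the pan centre in both views. The flaps are still open, the bottle is standing at (210,190), and the mug and tomato haven't moved. The robot is touching nothing.

```bash
python3 -c "
from bench import *
print(close_job())"
```

```text
the job is handed in; nothing more can be done
None
```

Job handed in at about 34 s of the 72 s allowed: both flaps are folded back to about 2.87 rad, and the jar is standing upright, released, within about 1 mm of the pan's centre, with the bottle, mug and tomato left alone.

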